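# Index the filling funnel over the open jar and fill it

### The arm

A 6-joint arm with a two-finger parallel gripper is mounted at the origin on a cart in front of the work surface, level with it; the furniture and walls round the work are solid. World frame = base frame: x ahead of the robot, y to its left, z up, the work surface at z = 0. Lengths are in m, angles in rad, forces in N, time in s.
With the tool pointing down it reaches from about 0.35 to 0.875 m from the base axis. Payload 4.2 kg.
Tool frame: the origin (TCP) lies between the finger pads; the fingertips stand 19 mm ahead of it and the grasp point (between the pads) is the TCP; z points along the fingers, x is the direction in which the jaws open and shut, and the axes are right-handed (so a half turn about z gives the same grasp; the last joint's range is limited). The gripper opens to 85 mm and grips with 20 to 120 N. Pads are 22 mm wide; open, the fingers measure 114 mm over their backs; the gripper's body (76 mm by 85 mm) begins 54 mm behind the grasp point. The pads swing forward as they close: fully open they stand 13 mm farther back than shut.
Start: joints at [-0.897, 0.385, 0.008, 0, -1.194, -0.259], TCP at [0.252, -0.572, 0.25] pointing down, gripper open.
Joint ranges: [-3.14, 3.14], [-1.21, 2.06], [-1.07, 1.41], [-3.16, 2.05], [-2.99, -0.16], [-3.1, 3.1]. Speed limits (rad/s): [2.79, 2.79, 3.14, 3.14, 3.14, 3.14].

### API

Orientations are given as a rotation vector (axis times angle).
In Python, from cell import ctrl gives the robot as it stands.
- The arm moves only by the tool arm_command, never from a script. Its argument "plan" is a list of rows, each a list of 3 entries, a list of its own where there are three numbers: the shift along the tool's x, y, z in mm, then the turn about the tool's z in degrees, then the closure, from 0 (fully open) to 1 (shut). A call has 1 to 5 rows; each row shifts and turns the commanded pose from where the row before left it, along the tool's axes as they then stand; what a row does not reach is not made up. A row lasts 1/12 s, in which the tool goes at most 41.7 mm and 7.16 degrees, less where a joint would pass 70% of its speed; a pose out of reach is approached as far as the arm can. A call with a gripper value outside its range is refused whole. The fingers move at their own pace and stop on an object; the grip force is fixed at half the most. Time passes only in rows, so rows that do not move let the fingers close. It gives the time, the measured TCP pose, the force and the opening at its end, in the units of the state.
- ctrl.sense(): the state, without advancing time (a new reading comes with each control period).
- ctrl.read_camera(name): name is "side" or "top" or "wrist"; returns a dict with "frame" (384x512x3 uint8, blue, green, red), "z_map" (384x512 float32, m along the optical axis (not along the pixel's ray), 0 where there is no reading), "vertical_fov" (degrees; the focal length in pixels is half the picture's height over the tangent of half this angle, whatever the lens; pixels are square), "cx", "cy" (the principal point, pixels), "position" and "rotation" of the camera in the world. Camera axes: x right, y down, z forward; pixel columns grow to the right and rows downward; lengths in m; the calibration is good to about 2 mm. A picture is of the moment at which its call begins.
- ctrl.job_done(): hands the job in, once; it reports no verdict.
Trained networks look in the newest picture that a camera, given by its name, has taken for a name from the list of things; names that differ only in an ending like _2 or _b are one class to them, and where a whole thing is asked for, a point or a joint stands for the part that bears it (a point fixed in the world has none). Each returns a list of dicts, best first, with "p" (0 to 1); they miss things now and then, are a little off and sometimes report something else, mostly with a low value. They report only what shows in the picture. A call takes as long as a camera call.
- ctrl.outline_of(camera, target): "pixels" (384x512 bool, what is visible of it) and "bbox" ([left, top, right, bottom] in pixels, round what is visible of it).
- ctrl.place_of(camera, target): "xy" ([column, row] in pixels: a listed point, or the origin of a listed thing).
The state is a dict: "t": time; "joints": joint angles; "joint_vel": joint speeds; "joint_efforts": joint torques, N m; "tool_pos": TCP position; "orientation": TCP orientation; "ft_force": force on the tool from outside, world axes, zero at the start; "torque": the same for the moment, N m; "gripper_width": finger opening in m.
Only numpy, scipy, OpenCV 4.12 (cv2) and the standard library are available. Lean on these libraries where they do the work, as an engineer would, in place of code of your own. Each camera call takes 0.05 s, during which the arm holds its last target.

### The job

Pull up the sprung index knob of the jar-filling stand, swing the arm until its funnel is over the one open, empty jar, and let the pin drop fully into that place's notch so the arm is locked. Then feed the two round wooden plugs through the funnel into that jar, one after the other. Leave the square offcut and everything else on the table where it is, and leave the arm locked over the jar.

Things in the scene. Friction and masses are not known exactly. Their poses are not given: they have to be found in the camera images.
- stand: Jar-filling stand, fixed: round plywood base 310 mm across, 12 mm thick, steel centre post. Origin: base centre at table level. Five places lie 120 mm from the post at -70, -35, 0, 35 and 70 degrees from the stand's +x axis (counter-clockwise from above positive). The place at 0 is vacant (the funnel starts there), the others carry one jar each.
- arc_notch (a point): Middle notch (at its top, 127 mm above the table) of the fixed index arc: notched aluminium arc on legs on the stand's -x side, radius 100 mm, 30 mm wide. It has five notches, 11 mm wide and 10 mm deep, each diametrically opposite its place.
- swing_arm (a joint): Turn of the arm about the post, rad, counter-clockwise from above positive; 0 = start, middle notch; range +-1.36; friction about 0.5 N at the knob. Straight bar, top 150 mm above the table (hub 160). At q the funnel lies in direction q from the stand's +x axis, 120 mm from the post, the knob opposite, 100 mm from the post. Over a place when q equals its angle (notch play 1 degree).
- index_pin (a joint): Lift of the sprung index pin, m: 0 = fully down in a notch (as at the start), about 0.009 = tip resting on the arc between notches, 0.014 = upper stop. Above 0.010 the arm can swing. The spring pushes down with 3 N when down, 6 N at the stop. Pin 8 mm thick, round tip.
- knob_grip (a point): Middle of the index knob, where to grip: black ribbed upright cylinder 29 mm across, 28 mm tall (15 mm below to 13 mm above this point), on top of the pin; 10 mm free space below it. 179 mm above the table with the pin down; rises with the pin. The knob spins freely on the pin, so the hand need not turn with the arm.
- funnel_mouth (a point): Centre of the funnel's round mouth, at rim height (185 mm above the table). Mouth 70 mm across inside, 76 outside; a 36 mm tall cone narrows to a tube 28 mm inside, whose lower end is 129 mm above the table, 12 mm over the open jar's neck when aligned.
- jar_open: The open, empty glass jar, fixed on the stand: 52 mm across, 105 mm tall, neck 39 mm outside and 33 mm inside, floor 5 mm. No stopper. Origin: centre of its underside (12 mm above the table), z up. Stands at any of the four jar places.
- jar_corked_0: Jar of the same shape, fixed, full of plugs and closed with a cork (top of cork 124 mm above the table); origin at the centre of its underside.
- jar_corked_1: As jar_corked_0.
- jar_corked_2: As jar_corked_0.
- plug_0_center (a point): Centre of a round wooden plug, diameter 18 mm, 30 mm long, standing upright on the table (centre 15 mm up), 12 g, z along its axis.
- plug_1_center (a point): Centre of the second plug, the same as the first.
- square_offcut: Wooden offcut of square section 20 x 20 x 30 mm, standing on the table, same wood as the plugs; it does not belong in the jar. Origin: centre of its underside.
- ink_jar: Bystander: closed ink jar, round, 54 mm across, 57 mm tall; origin centre of underside. A plug or the offcut stands about 55 mm from its centre.
- sanding_block: Bystander: sanding block 40 (x) x 60 (y) x 30 mm tall; origin centre of underside. A plug or the offcut stands about 45 mm from its centre.
- print_block: Bystander: printing block 45 (x) x 70 (y) x 22 mm tall; origin centre of underside. A plug or the offcut stands about 47 mm from its centre.
- eraser: Bystander: eraser 23 (x) x 45 (y) x 13 mm, lying; origin centre of underside.
- paint_tube: Bystander: paint tube 32 (x) x 114 (y) x 27 mm, lying; origin centre of underside.
- pencil: Bystander: pencil 7 mm thick, 186 mm long along its y, lying; origin under its middle.
- paint_tube_b: Bystander: second paint tube, same size as the first; origin likewise.

How it is judged:
By the outcome, as a careful person would: the job done as asked, in the order asked, and still so for the second after the job is handed in, with the robot touching nothing.
It also fails if it takes over 64 s, if anything falls off the work surface, if the arm or the gripper's body presses on something with over 40 N, if the wrist force passes 120 N, or if a joint passes its speed limit or range.

## Working session

There is one attempt and no reset: what is moved stays moved. The work goes in short steps, Python scripts to look and compute and a tool call to move; the robot and the scene stay as the last step left them, time stands still between calls to the robot, and variables do not carry over. Pictures are saved under pics/ and viewed, and the job is handed in when it is done.

Besides the shell and the picture viewer there is one more tool, called after ">>>" by a JSON object that holds its "fn" and its "kwargs", one argument or row to a line. arm_command: Moves the arm, as the interface text tells. Its arguments: {"type":"object","properties":{"plan":{"type":"array"}},"required":["plan"]}

```bash
ls; mkdir -p pics; cat > h.py <<'E'
import numpy as np, cv2
from cell import ctrl
from scipy.spatial.transform import Rotation as R
def cam(n):
    c=ctrl.read_camera(n); c['f']=c['frame'].shape[0]/2/np.tan(np.radians(c['vertical_fov'])/2)
    r=np.array(c['rotation']); c['R']=r if r.shape==(3,3) else R.from_rotvec(r).as_matrix(); c['p']=np.array(c['position']); return c
def ray(c,uv):
    return c['R']@np.array([(uv[0]-c['cx'])/c['f'],(uv[1]-c['cy'])/c['f'],1])
def atz(c,uv,z):
    d=ray(c,uv); return c['p']+d*(z-c['p'][2])/d[2]
def proj(c,P):
    q=c['R'].T@(np.array(P)-c['p']); return c['f']*q[0]/q[2]+c['cx'],c['f']*q[1]/q[2]+c['cy']
def cloud(c):
    z=c['z_map'];v,u=np.mgrid[:z.shape[0],:z.shape[1]]
    q=np.stack([(u-c['cx'])/c['f']*z,(v-c['cy'])/c['f']*z,z],-1)
    return q@c['R'].T+c['p']
E
python3 - <<'E'
from h import *
print(ctrl.sense())
for n in ['side','top','wrist']:
    c=cam(n); cv2.imwrite(f'pics/{n}0.png',c['frame']); print(n,c['p'],c['R'].round(3).tolist(),c['f'],c['cx'],c['cy'])
E
```

```text
pics
{'t': 0.0, 'joints': array([-8.97436244e-01,  3.85567944e-01,  6.61752998e-03, -5.26848414e-04,
       -1.19399417e+00, -2.58588625e-01]), 'joint_vel': array([ 0.00169519, -0.00051956,  0.00029513, -0.00144855, -0.00024161,
       -0.00024567]), 'joint_efforts': array([ 3.75515510e-04, -3.92290020e+01,  1.88397235e+01,  4.18608472e+00,
       -4.71681298e-03,  3.95836921e-06]), 'tool_pos': array([ 0.2516605 , -0.57149605,  0.24920728]), 'orientation': array([-1.71566655e+00, -2.62949502e+00, -1.78885674e-03]), 'ft_force': array([-0.1892543 , -0.51853005, -0.64510581]), 'torque': array([-0.02481612, -0.00960122, -0.03076462]), 'gripper_width': 0.0856669963487978}
side [ 0.33329183 -1.26713727  0.80460823] [[0.984, -0.086, 0.157], [-0.179, -0.482, 0.858], [0.002, -0.872, -0.489]] 459.13060092069054 256.51800811781163 190.46385711600553
top [ 0.44477205 -0.09744123  1.4633722 ] [[0.016, -0.996, 0.085], [-1.0, -0.016, 0.005], [-0.004, -0.085, -0.996]] 468.53857134204526 246.3244721690963 196.48424063916545
wrist [ 0.17685802 -0.60360134  0.3726321 ] [[-0.403, 0.868, 0.29], [0.915, 0.382, 0.13], [0.002, 0.318, -0.948]] 340.08636168253264 257.4995185071274 186.59242890523794
```

View pics/top0.png

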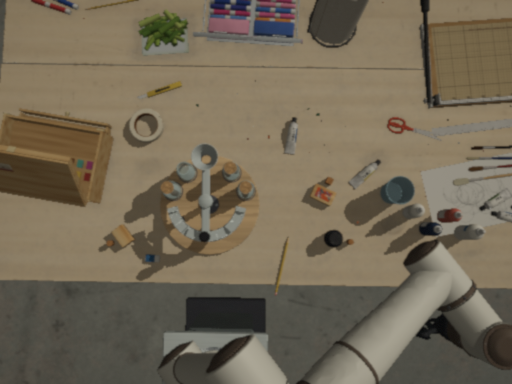

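View pics/side0.png

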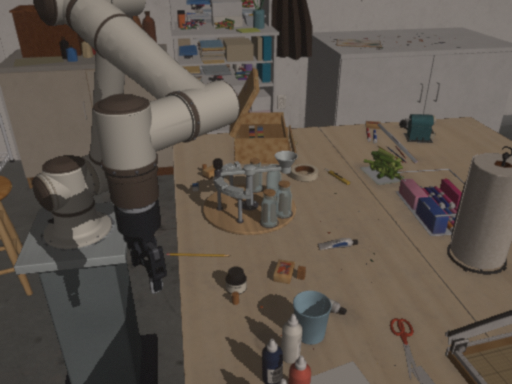

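```bash
python3 - <<'E'
from h import *
for n in ['top','side']:
    c=cam(n)
    zs=dict(stand=0,arc_notch=.127,knob_grip=.179,funnel_mouth=.185,jar_open=.012,jar_corked_0=.012,plug_0_center=.015,square_offcut=0,ink_jar=0,sanding_block=0,print_block=0,eraser=0,paint_tube=0,pencil=0)
    for k,z in zs.items():
        for d in ctrl.place_of(n,k)[:5]:
            print(n,k,round(d['p'],2),np.round(d['xy']),atz(c,d['xy'],z)[:2].round(4))
E
```

```text
top stand 0.74 [208. 203.] [0.5472 0.0287]
top arc_notch 0.56 [205. 239.] [0.437  0.0254]
top knob_grip 0.66 [205. 238.] [0.4398 0.0212]
top knob_grip 0.25 [153. 260.] [0.3768 0.1611]
top funnel_mouth 0.64 [203. 153.] [0.6729 0.0301]
top funnel_mouth 0.33 [296. 136.] [ 0.7236 -0.2265]
top jar_open 0.76 [186. 172.] [0.6416 0.1006]
top jar_open 0.35 [328. 179.] [ 0.6265 -0.3418]
top jar_corked_0 0.74 [173. 192.] [0.5783 0.1381]
top jar_corked_0 0.6 [231. 173.] [ 0.6407 -0.0414]
top jar_corked_0 0.6 [246. 191.] [ 0.5862 -0.0888]
top plug_0_center 0.37 [350. 242.] [ 0.434  -0.4098]
top square_offcut 0.63 [325. 181.] [ 0.6235 -0.3351]
top ink_jar 0.51 [331. 237.] [ 0.4485 -0.355 ]
top ink_jar 0.32 [199. 156.] [0.6974 0.0632]
top sanding_block 0.78 [125. 233.] [0.449  0.2875]
top sanding_block 0.28 [112. 247.] [0.4056 0.3257]
top print_block 0.73 [319. 194.] [ 0.5809 -0.3176]
top eraser 0.57 [154. 257.] [0.3756 0.1952]
top paint_tube 0.71 [364. 171.] [ 0.6555 -0.4589]
top paint_tube 0.7 [294. 135.] [ 0.7674 -0.237 ]
top paint_tube 0.58 [188. 173.] [0.6399 0.0948]
top paint_tube 0.55 [152. 
[... 458 characters left out ...]
ide jar_corked_0 0.7 [255. 187.] [0.5889 0.1488]
side jar_corked_0 0.63 [266. 222.] [ 0.5825 -0.0801]
side jar_corked_0 0.42 [251. 209.] [0.5482 0.0048]
side jar_corked_0 0.25 [235. 291.] [ 0.4404 -0.38  ]
side plug_0_center 0.65 [236. 298.] [ 0.439  -0.4099]
side square_offcut 0.42 [304. 279.] [ 0.6292 -0.3534]
side ink_jar 0.72 [235. 288.] [ 0.4432 -0.3548]
side print_block 0.85 [281. 277.] [ 0.5724 -0.3344]
side eraser 0.47 [192. 186.] [0.3674 0.2129]
side eraser 0.36 [254. 187.] [0.5857 0.1699]
side paint_tube 0.79 [335. 247.] [ 0.7572 -0.2301]
side paint_tube 0.54 [323. 304.] [ 0.6512 -0.4524]
side paint_tube 0.4 [204. 168.] [0.4205 0.3581]
side pencil 0.55 [199. 256.] [ 0.3609 -0.2035]
```

```bash
python3 - <<'E'
from h import *
t=cv2.imread('pics/top0.png');s=cv2.imread('pics/side0.png')
def z(im,a,k): x0,y0,x1,y1=a; return cv2.resize(im[y0:y1,x0:x1],(380,280),interpolation=cv2.INTER_CUBIC)
out=np.vstack([np.hstack([z(t,(300,165,368,215),0),z(t,(300,210,368,260),0)]),np.hstack([z(t,(95,215,163,265),0),z(s,(185,150,253,200),0)])])
cv2.imwrite('pics/z1.png',out)
cv2.imwrite('pics/z2.png',np.hstack([cv2.resize(s[130:240,180:310],(390,330),interpolation=cv2.INTER_CUBIC),cv2.resize(t[140:260,155:265],(390,330),interpolation=cv2.INTER_CUBIC)]))
E
```

```text
(no output)
```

View pics/z1.png

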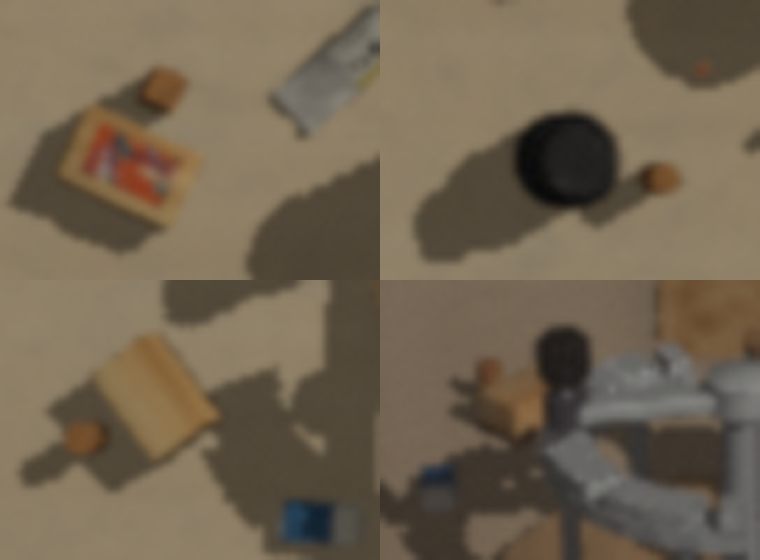

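View pics/z2.png

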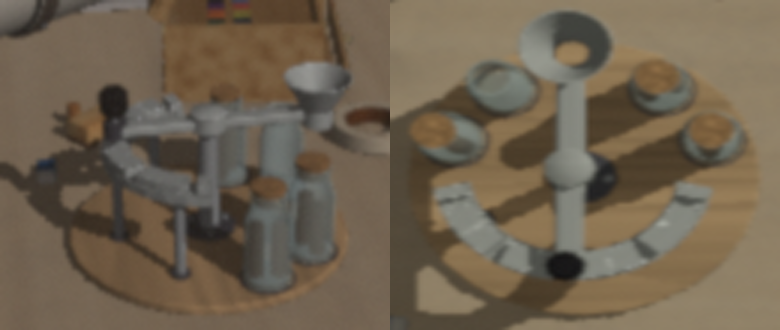

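```bash
python3 - <<'E'
from h import *
for n in ['top','side']:
    c=cam(n); P=cloud(c)
    for k in ['knob_grip','funnel_mouth','plug_0_center','sanding_block','ink_jar','jar_open','stand']:
        for d in ctrl.outline_of(n,k)[:3]:
            m=d['pixels']&(c['z_map']>0)
            if m.sum()<3: continue
            Q=P[m]; 
            print(n,k,round(d['p'],2),np.array(d['bbox']).round(),m.sum(),'med',np.median(Q,0).round(4),'mn',Q.min(0).round(3),'mx',Q.max(0).round(3))
    # mouth
    x,y,z=P[...,0],P[...,1],P[...,2]
    m=(x>.6)&(x<.73)&(y>-.04)&(y<.08)&(z>.175)&(z<.195); print('rim',m.sum(),cv2.minEnclosingCircle(P[m][:,:2].astype(np.float32)))
    m=(x>.40)&(x<.48)&(y>-.02)&(y<.07)&(z>.183)&(z<.2); print('knob',m.sum(),P[m].mean(0).round(4),P[m].min(0).round(4),P[m].max(0).round(4))
    m=(x>.51)&(x<.58)&(y>-.02)&(y<.07)&(z>.156)&(z<.17); print('hub',m.sum(),P[m].mean(0).round(4),P[m].min(0).round(4),P[m].max(0).round(4))
    m=(x>.35)&(x<.75)&(y>-.18)&(y<.25)&(z>.007)&(z<.017); print('base',m.sum(),P[m].min(0).round(4),P[m].max(0).round(4))
    for a in [(.40,.33),(.43,-.41)]:
        m=(abs(x-a[0])<.04)&(abs(y-a[1])<.04)&(z>.022)&(z<.036);print('plug',m.sum(),P[m].mean(0).round(4) if m.any() else 0, P[m].min(0).round(4),P[m].max(0).round(4))
E
```

```text
top knob_grip 0.48 [111. 241. 112. 245.] 30 med [0.4184 0.3231 0.0289] mn [0.412 0.318 0.013] mx [0.427 0.332 0.039]
top knob_grip 0.47 [200. 234. 209. 242.] 100 med [0.4442 0.0221 0.1905] mn [0.431 0.009 0.129] mx [0.458 0.039 0.197]
top funnel_mouth 0.68 [166. 207. 245. 241.] 982 med [0.4714 0.0079 0.126 ] mn [ 0.429 -0.087  0.004] mx [0.532 0.156 0.192]
top funnel_mouth 0.59 [190. 144. 218. 243.] 1192 med [0.6086 0.0249 0.1589] mn [ 0.431 -0.008 -0.002] mx [0.717 0.087 0.197]
top funnel_mouth 0.31 [162. 183. 184. 199.] 293 med [0.5772 0.1301 0.1111] mn [0.557 0.112 0.013] mx [0.606 0.162 0.134]
top sanding_block 0.86 [113. 225. 135. 245.] 288 med [0.4405 0.2853 0.0297] mn [ 0.409  0.256 -0.003] mx [0.474 0.317 0.04 ]
top ink_jar 0.7 [324. 229. 344. 250.] 285 med [ 0.4446 -0.3527  0.053 ] mn [ 0.417 -0.383 -0.005] mx [ 0.473 -0.33   0.065]
top jar_open 0.8 [176. 163. 195. 178.] 288 med [0.6396 0.0959 0.0809] mn [0.614 0.07  0.004] mx [0.666 0.132 0.124]
top stand 0.83 [160. 144. 258. 251.] 6708 med [0.5253 0.0186 0.0146] mn [ 0.392 -0.13  -0.005] mx [0.717 0.179 0.197]
top stand 0.
[... 1552 characters left out ...]
292  0.059]
side stand 0.72 [204. 150. 298. 235.] 4110 med [0.5082 0.0083 0.014 ] mn [ 0.391 -0.132 -0.006] mx [0.796 0.449 0.193]
side stand 0.39 [277. 183. 293. 217.] 504 med [ 0.6413 -0.0595  0.0762] mn [ 0.604 -0.099  0.009] mx [0.676 0.073 0.127]
rim 139 ((0.6637023687362671, 0.02901805378496647), 0.04033583030104637)
knob 44 [0.4453 0.0185 0.1889] [0.4314 0.0072 0.1832] [0.4607 0.0355 0.1933]
hub 46 [0.5452 0.0215 0.1586] [0.5264 0.0061 0.1562] [0.5622 0.0444 0.1622]
base 2088 [ 0.3649 -0.132   0.007 ] [0.7489 0.2351 0.017 ]
plug 27 [0.4233 0.3165 0.0275] [0.412  0.294  0.0234] [0.4376 0.3365 0.032 ]
plug 121 [ 0.4429 -0.3898  0.0291] [ 0.4244 -0.4181  0.0223] [ 0.4683 -0.3702  0.0359]
```

```bash
cat >> h.py <<'E'
def st():
    s=ctrl.sense(); M=R.from_rotvec(s['orientation']).as_matrix()
    return s,np.array(s['tool_pos']),M
def go(p,yaw=None,step=38,pos=None,M=None,rnd=0.5,yaw0=None):
    """rows to reach world p with tool pointing down, tool-x yaw deg"""
    s,p0,M0=st(); pos=p0 if pos is None else np.array(pos)
    y0=np.degrees(np.arctan2(M0[1,0],M0[0,0])) if yaw0 is None else yaw0
    d=np.array(p)-pos; t=0 if yaw is None else -(((yaw-y0)+180)%360-180)
    n=int(max(np.ceil(np.linalg.norm(d)*1000/step),np.ceil(abs(t)/7),1))
    print('t',s['t'],'pos',p0.round(4),'yaw',round(y0,1),'tilt',M0[2,2].round(4),'w',round(s['gripper_width'],4),'F',s['ft_force'].round(1))
    y=y0
    for i in range(n):
        a=np.radians(y); dd=d/n*1000
        tx=np.array([np.cos(a),np.sin(a),0]); ty=np.array([np.sin(a),-np.cos(a),0])
        print([[float(round(v/rnd)*rnd) for v in (dd@tx,dd@ty,-dd[2])],round(t/n,1)])
        y-=round(t/n,1)
E
python3 - <<'E'
from h import *
go([.435,-.0,.27],90)
E
```

```text
t 2.45 pos [ 0.2519 -0.572   0.2503] yaw 113.8 tilt -1.0 w 0.0852 F [-0.7 -0.2  0.3]
[[28.0, 25.0, -1.0], np.float64(1.5)]
[[28.5, 24.0, -1.0], np.float64(1.5)]
[[29.5, 23.5, -1.0], np.float64(1.5)]
[[30.0, 22.5, -1.0], np.float64(1.5)]
[[30.5, 22.0, -1.0], np.float64(1.5)]
[[31.0, 21.0, -1.0], np.float64(1.5)]
[[31.5, 20.0, -1.0], np.float64(1.5)]
[[32.0, 19.5, -1.0], np.float64(1.5)]
[[32.5, 18.5, -1.0], np.float64(1.5)]
[[33.0, 17.5, -1.0], np.float64(1.5)]
[[33.5, 17.0, -1.0], np.float64(1.5)]
[[34.0, 16.0, -1.0], np.float64(1.5)]
[[34.5, 15.0, -1.0], np.float64(1.5)]
[[35.0, 14.0, -1.0], np.float64(1.5)]
[[35.0, 13.0, -1.0], np.float64(1.5)]
[[35.5, 12.0, -1.0], np.float64(1.5)]
```

>>> {"fn": "arm_command", "kwargs": {
  "plan": [
    [[28,25,-1],1.5,0],
    [[28.5,24,-1],1.5,0],
    [[29.5,23.5,-1],1.5,0],
    [[30,22.5,-1],1.5,0],
    [[30.5,22,-1],1.5,0]
  ]
}}

```text
t: 2.87
tool_pos: [0.3095, -0.3919, 0.2554]
orientation: [1.887, 2.511, -0.0]
ft_force: [1.4, 0.2, -0.7]
gripper_width: 0.0858
```

>>> {"fn": "arm_command", "kwargs": {
  "plan": [
    [[31,21,-1],1.5,0],
    [[31.5,20,-1],1.5,0],
    [[32,19.5,-1],1.5,0],
    [[32.5,18.5,-1],1.5,0],
    [[33,17.5,-1],1.5,0]
  ]
}}

```text
t: 3.28
tool_pos: [0.3668, -0.2137, 0.2607]
orientation: [2.046, 2.382, 0.001]
ft_force: [1.6, 0.4, 0.8]
gripper_width: 0.0852
```

>>> {"fn": "arm_command", "kwargs": {
  "plan": [
    [[33.5,17,-1],1.5,0],
    [[34,16,-1],1.5,0],
    [[34.5,15,-1],1.5,0],
    [[35,14,-1],1.5,0],
    [[35,13,-1],1.5,0]
  ]
}}

```text
t: 3.7
tool_pos: [0.4241, -0.0347, 0.2659]
orientation: [2.197, 2.244, 0.002]
ft_force: [0.6, -1.0, 0.6]
gripper_width: 0.085
```

```bash
python3 - <<'E'
from h import *
go([.4445,.022,.23],90)
c=cam('wrist'); cv2.imwrite('pics/w1.png',c['frame']); P=cloud(c); z=P[...,2];x=P[...,0];y=P[...,1]
for d in ctrl.place_of('wrist','knob_grip')[:2]: print(d, atz(c,d['xy'],.179))
m=(z>.186)&(z<.197)&(x>.41)&(x<.49)&(abs(y-.02)<.05)&(c['z_map']>0); print(m.sum(),P[m].mean(0),P[m].min(0),P[m].max(0))
E
```

```text
t 3.7 pos [ 0.4241 -0.0347  0.2659] yaw 91.2 tilt -1.0 w 0.085 F [ 0.6 -1.   0.6]
[[28.0, 11.0, 18.0], np.float64(0.6)]
[[28.0, 10.5, 18.0], np.float64(0.6)]
{'xy': [342.8, 230.4], 'p': 0.86} [0.44303211 0.02509449 0.179     ]
1400 [0.44194177 0.02415874 0.19047984] [0.4286031  0.0101642  0.18600756] [0.45945908 0.03997279 0.19353358]
```

View pics/w1.png

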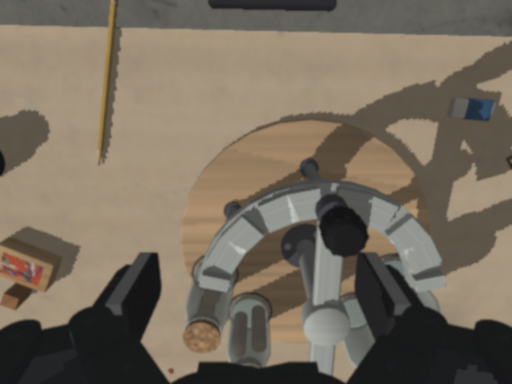

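>>> {"fn": "arm_command", "kwargs": {
  "plan": [
    [[29,10.5,18],0.6,0],
    [[29,10.5,18],0.6,0],
    [[0,0,25],0,0],
    [[0,0,25],0,0.3],
    [[0,0,0],0,0.4]
  ]
}}

```text
t: 4.22
tool_pos: [0.4408, 0.0209, 0.1751]
orientation: [-2.217, -2.218, 0.014]
ft_force: [-0.8, 0.7, 0.0]
gripper_width: 0.0636
```

```bash
python3 - <<'E'
from h import *
go([.443,.0245,.180],90)
c=cam('wrist'); cv2.imwrite('pics/w2.png',c['frame'])
c=cam('side'); cv2.imwrite('pics/s2.png',cv2.resize(c['frame'][100:260,150:340],None,fx=3,fy=3))
E
```

```text
t 4.2167 pos [0.4408 0.0209 0.1751] yaw 90.0 tilt -0.9999 w 0.0636 F [-0.8  0.7  0. ]
[[3.5, 2.0, -5.0], np.float64(0.0)]
```

View pics/w2.png

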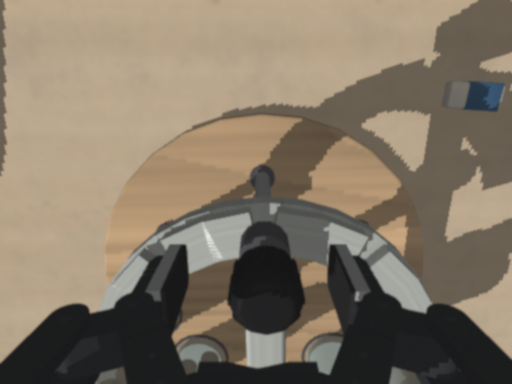

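View pics/s2.png

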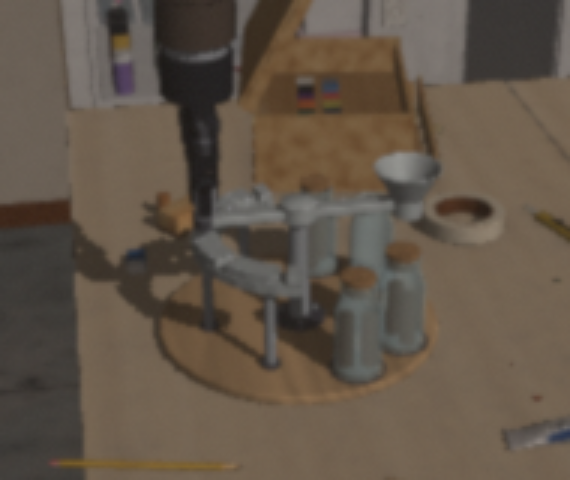

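>>> {"fn": "arm_command", "kwargs": {
  "plan": [
    [[3,2,-4],0,0.4],
    [[0,0,0],0,1],
    [[0,0,0],0,1],
    [[0,0,0],0,1],
    [[0,0,0],0,1]
  ]
}}

```text
t: 4.73
tool_pos: [0.4473, 0.0249, 0.1856]
orientation: [2.218, 2.221, 0.006]
ft_force: [-0.6, 0.8, 5.2]
gripper_width: 0.0267
```

>>> {"fn": "arm_command", "kwargs": {
  "plan": [
    [[0,0,0],0,1],
    [[0,0,0],0,1]
  ]
}}

```text
t: 4.9
tool_pos: [0.4473, 0.0249, 0.1856]
orientation: [2.218, 2.222, 0.006]
ft_force: [-0.8, -1.5, 5.8]
gripper_width: 0.0267
```

>>> {"fn": "arm_command", "kwargs": {
  "plan": [
    [[0,0,-6],0,1],
    [[0,0,-6],0,1],
    [[0,0,0],0,1],
    [[0,0,0],0,1]
  ]
}}

```text
t: 5.23
tool_pos: [0.4469, 0.025, 0.1957]
orientation: [2.219, 2.222, 0.004]
ft_force: [5.4, 0.4, -5.3]
gripper_width: 0.0266
```

```bash
python3 - <<'E'
from h import *
go([.4634,-.0347,.1976],90)
c=cam('wrist'); cv2.imwrite('pics/w3.png',c['frame'])
E
```

```text
t 5.2333 pos [0.4469 0.025  0.1957] yaw 90.1 tilt -1.0 w 0.0266 F [ 5.4  0.4 -5.3]
[[-30.0, 8.0, -1.0], np.float64(0.0)]
[[-30.0, 8.0, -1.0], np.float64(0.0)]
```

View pics/w3.png

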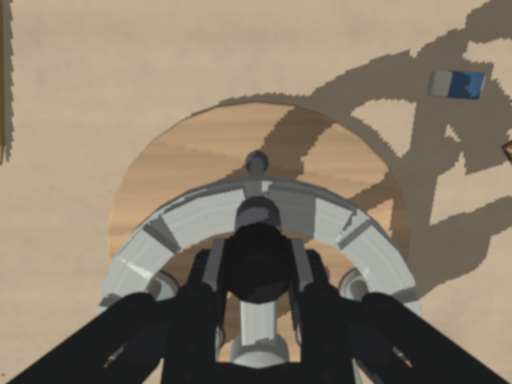

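>>> {"fn": "arm_command", "kwargs": {
  "plan": [
    [[0,0,-2],0,1],
    [[0,0,0],0,1],
    [[-6,0.4,0],0,1],
    [[-6.2,0.6,0],0,1],
    [[-6,1.2,0],0,1]
  ]
}}

```text
t: 5.7
tool_pos: [0.4488, 0.0068, 0.1971]
orientation: [2.22, 2.223, 0.003]
ft_force: [5.3, 2.4, -6.4]
gripper_width: 0.0271
```

>>> {"fn": "arm_command", "kwargs": {
  "plan": [
    [[-6,1.3,0],0,1],
    [[-5.8,1.9,0],0,1],
    [[-5.8,2,0],0,1],
    [[-5.5,2.6,0],0,1],
    [[-5.5,2.7,0],0,1]
  ]
}}

```text
t: 6.12
tool_pos: [0.4591, -0.0219, 0.197]
orientation: [-2.22, -2.222, -0.002]
ft_force: [4.8, 3.6, -7.1]
gripper_width: 0.0269
```

```bash
python3 - <<'E'
from h import *
s,p,M=st(); print(s['t'],p,s['ft_force'],s['torque'],s['gripper_width'])
c=cam('top'); cv2.imwrite('pics/t3.png',cv2.resize(c['frame'][140:260,150:270],None,fx=5,fy=5))
c=cam('wrist'); cv2.imwrite('pics/w4.png',c['frame'])
E
```

```text
6.1167 [ 0.4591464  -0.02192008  0.1969821 ] [ 4.80619812  3.61996493 -7.12471967] [ 0.9986495  -1.27759687 -0.01063332] 0.026907513664527462
```

View pics/w4.png

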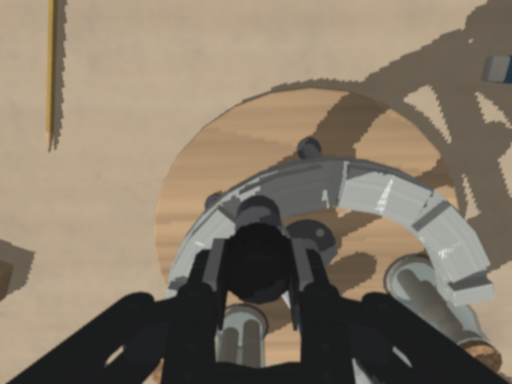

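View pics/t3.png

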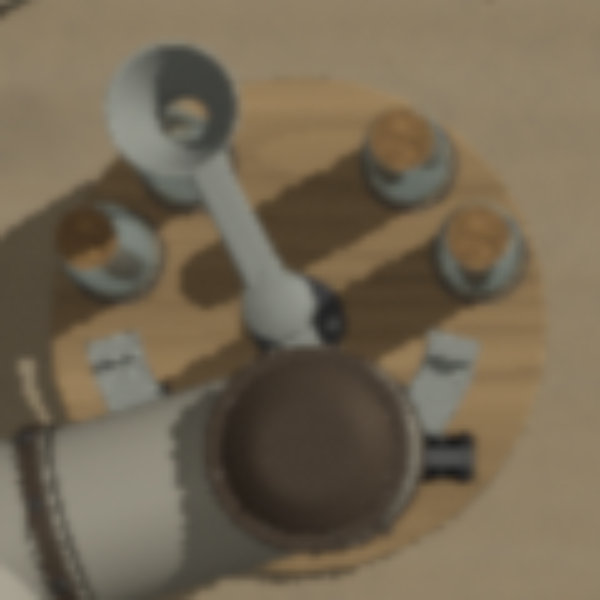

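>>> {"fn": "arm_command", "kwargs": {
  "plan": [
    [[-5.2,3.2,0],0,1],
    [[-5.1,3.3,0],0,1],
    [[0,0,0],0,1]
  ]
}}

```text
t: 6.47
tool_pos: [0.4658, -0.0324, 0.1969]
orientation: [-2.221, -2.221, -0.001]
ft_force: [3.4, 3.0, -6.7]
gripper_width: 0.0268
```

```bash
cat > fun.py <<'E'
from h import *
def rim(tag=None):
    c=cam('top'); P=cloud(c); x,y,z=P[...,0],P[...,1],P[...,2]
    m=(x>.58)&(x<.72)&(y>.0)&(y<.15)&(z>.177)&(z<.2)
    (cx,cy),r=cv2.minEnclosingCircle(P[m][:,:2].astype(np.float32)); 
    print('rim',m.sum(),cx,cy,r,'ang',np.degrees(np.arctan2(cy-.0245,cx-.544)))
    if tag: cv2.imwrite(tag,cv2.resize(c['frame'][140:260,150:270],None,fx=5,fy=5))
    return c
E
python3 - <<'E'
from fun import *
s,p,M=st(); print(s['t'],p,s['ft_force'],s['torque'],s['gripper_width'])
c=rim('pics/t4.png')
for d in ctrl.place_of('top','funnel_mouth')[:2]: print(d,atz(c,d['xy'],.185))
E
```

```text
6.4667 [ 0.46578906 -0.03243337  0.19694248] [ 3.38489451  3.03995013 -6.73700121] [ 0.80071767 -1.34060414 -0.02409474] 0.026797263477845286
rim 207 0.6402574777603149 0.09486132115125656 0.03789868950843811 ang 36.16568059473727
{'xy': [177.3, 161.5], 'p': 0.79} [0.64782992 0.10121649 0.185     ]
```

View pics/t4.png

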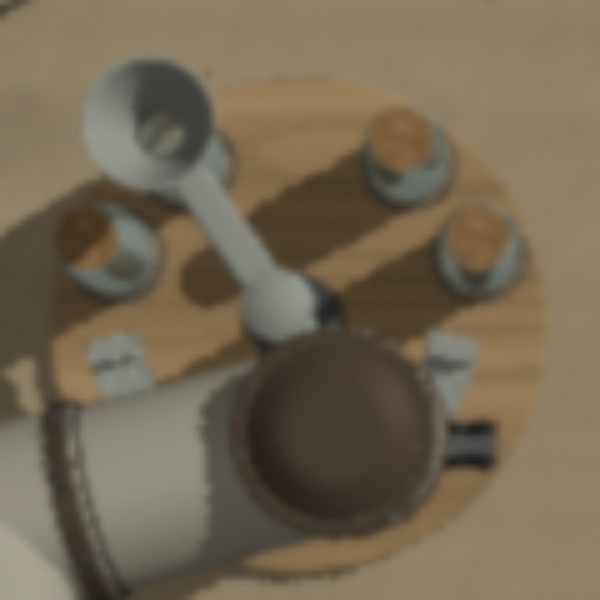

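>>> {"fn": "arm_command", "kwargs": {
  "plan": [
    [[0,0,4],0,1],
    [[0,0,4],0,1],
    [[0,0,0],0,1]
  ]
}}

```text
t: 6.82
tool_pos: [0.4655, -0.032, 0.1886]
orientation: [-2.22, -2.223, -0.001]
ft_force: [3.8, 3.2, -4.2]
gripper_width: 0.0265
```

>>> {"fn": "arm_command", "kwargs": {
  "plan": [
    [[0,0,4],0,1],
    [[0,0,0],0,1]
  ]
}}

```text
t: 6.98
tool_pos: [0.4658, -0.0323, 0.1857]
orientation: [2.218, 2.223, 0.001]
ft_force: [4.5, 2.4, -0.8]
gripper_width: 0.0271
```

>>> {"fn": "arm_command", "kwargs": {
  "plan": [
    [[0,0,0],0,0.3],
    [[0,0,0],0,0.3],
    [[0,0,-25],0,0.3],
    [[0,0,-35],0,0.3]
  ]
}}

```text
t: 7.32
tool_pos: [0.4618, -0.0333, 0.2427]
orientation: [-2.216, -2.217, 0.016]
ft_force: [2.0, -0.2, -0.5]
gripper_width: 0.0598
```

```bash
python3 - <<'E'
from fun import *
s,p,M=st(); print(s['t'],p,s['ft_force'],s['joints'].round(2),s['gripper_width'])
c=cam('wrist');P=cloud(c);x,y,z=P[...,0],P[...,1],P[...,2]
cv2.imwrite('pics/w5.png',c['frame'])
m=(z>.185)&(z<.21)&(x>.42)&(x<.50)&(abs(y+.03)<.04)&(c['z_map']>0); print('knob top',m.sum(),np.median(P[m],0).round(4),P[m].max(0).round(4))
rim()
go([.45,-.41,.25],169)
E
```

```text
7.3167 [ 0.46181497 -0.03326766  0.24271836] [ 2.02900115 -0.20646926 -0.45677585] [ 0.28  0.12 -0.38 -0.   -1.09 -1.85] 0.05983903989618864
knob top 1894 [ 0.4604 -0.0308  0.191 ] [ 0.4778 -0.0157  0.1933]
rim 207 0.6415175795555115 0.09467785805463791 0.03767893463373184 ang 35.740419456664014
t 7.4167 pos [ 0.4673 -0.0327  0.2502] yaw 90.1 tilt -1.0 w 0.0598 F [ 0.   0.6 -0.4]
[[-31.5, -1.5, 0.0], np.float64(-6.6)]
[[-31.0, -5.0, 0.0], np.float64(-6.6)]
[[-30.5, -8.5, 0.0], np.float64(-6.6)]
[[-29.0, -12.0, 0.0], np.float64(-6.6)]
[[-27.5, -15.5, 0.0], np.float64(-6.6)]
[[-25.5, -18.5, 0.0], np.float64(-6.6)]
[[-23.5, -21.0, 0.0], np.float64(-6.6)]
[[-20.5, -23.5, 0.0], np.float64(-6.6)]
[[-18.0, -26.0, 0.0], np.float64(-6.6)]
[[-14.5, -28.0, 0.0], np.float64(-6.6)]
[[-11.5, -29.5, 0.0], np.float64(-6.6)]
[[-8.0, -30.5, 0.0], np.float64(-6.6)]
```

View pics/w5.png

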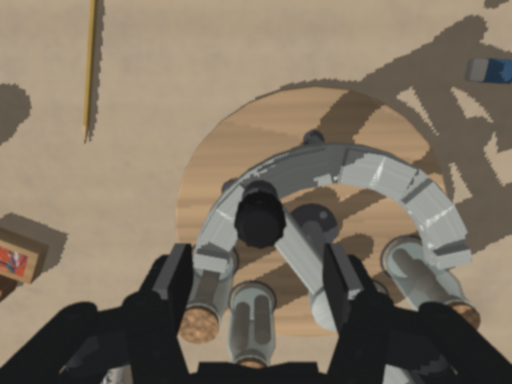

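>>> {"fn": "arm_command", "kwargs": {
  "plan": [
    [[-31.5,-2,0],-6.6,0.3],
    [[-31,-6,0],-6.6,0.3],
    [[-30.5,-9.5,0],-6.6,0.3],
    [[-29,-13,0],-6.6,0.3],
    [[-27.5,-16.5,0],-6.6,0.3]
  ]
}}

```text
t: 7.83
tool_pos: [0.4521, -0.191, 0.245]
orientation: [-1.495, -2.761, 0.002]
ft_force: [-0.4, -0.2, 0.3]
gripper_width: 0.0597
```

>>> {"fn": "arm_command", "kwargs": {
  "plan": [
    [[-25,-19.5,0],-6.6,0.3],
    [[-23,-22,0],-6.6,0.3],
    [[-20,-24.5,0],-6.6,0.3],
    [[-17,-27,0],-6.6,0.3],
    [[-13.5,-28.5,0],-6.6,0.3]
  ]
}}

```text
t: 8.25
tool_pos: [0.4382, -0.3489, 0.2448]
orientation: [-0.65, -3.07, -0.001]
ft_force: [-0.1, 0.3, 0.1]
gripper_width: 0.0599
```

```bash
cat > pl.py <<'E'
from fun import *
def plug(guess,tag,yaw,step=38):
    c=cam('wrist');P=cloud(c);x,y,z=P[...,0],P[...,1],P[...,2]
    cv2.imwrite(tag,c['frame'])
    for d in ctrl.place_of('wrist','plug_0_center')[:3]: print(d,atz(c,d['xy'],.015).round(4))
    m=(z>.025)&(z<.034)&(np.hypot(x-guess[0],y-guess[1])<.018)&(c['z_map']>0)
    (a,b),r=cv2.minEnclosingCircle(P[m][:,:2].astype(np.float32))
    print('plug top',m.sum(),np.median(P[m],0).round(4),(a,b,r))
    go([a,b,.1],yaw,step)
E
python3 - <<'E'
from pl import *
plug((.436,-.409),'pics/w6.png',169)
E
```

```text
plug top 268 [ 0.4353 -0.4077  0.0296] (0.43552762269973755, -0.4075321853160858, 0.008927750401198864)
t 8.35 pos [ 0.4381 -0.3507  0.2441] yaw 155.6 tilt -1.0 w 0.0599 F [-1.   0.7  0.1]
[[-4.0, -10.5, 29.0], np.float64(-2.7)]
[[-3.5, -10.5, 29.0], np.float64(-2.7)]
[[-3.0, -11.0, 29.0], np.float64(-2.7)]
[[-2.5, -11.0, 29.0], np.float64(-2.7)]
[[-2.0, -11.0, 29.0], np.float64(-2.7)]
```

View pics/w6.png

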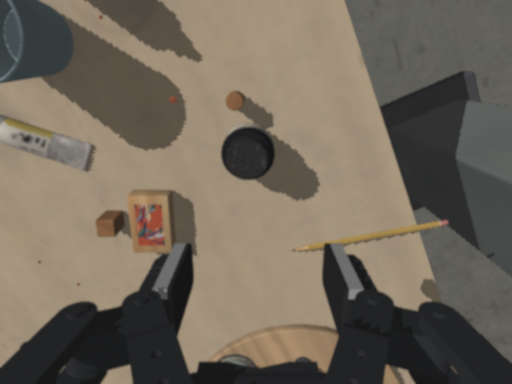

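>>> {"fn": "arm_command", "kwargs": {
  "plan": [
    [[-4,-10.5,29],-2.7,0.3],
    [[-3.5,-10.5,29],-2.7,0.4],
    [[-3,-11,29],-2.7,0.5],
    [[-2.5,-11,29],-2.7,0.5],
    [[-2,-11,29],-2.7,0.5]
  ]
}}

```text
t: 8.77
tool_pos: [0.4356, -0.4031, 0.0989]
orientation: [-0.29, -3.126, -0.001]
ft_force: [0.3, 0.4, 0.2]
gripper_width: 0.0424
```

```bash
python3 - <<'E'
from pl import *
c=cam('wrist'); cv2.imwrite('pics/w7.png',c['frame'])
go([.4355,-.4075,.0225],169)
E
```

```text
t 8.8167 pos [ 0.4325 -0.4025  0.0923] yaw 169.3 tilt -0.9999 w 0.0425 F [ 0.4 -0.1 -4.6]
[[-2.0, -2.0, 35.0], np.float64(0.2)]
[[-2.0, -2.0, 35.0], np.float64(0.2)]
```

View pics/w7.png

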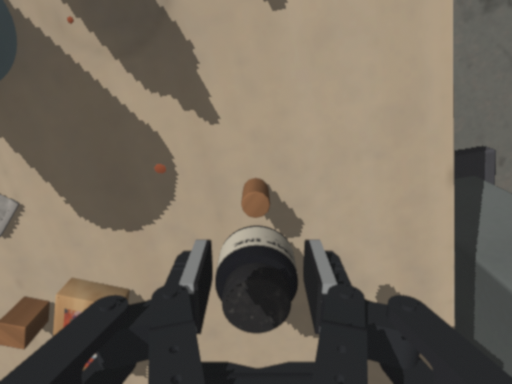

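```bash
python3 - <<'E'
from pl import *
c=cam('wrist'); s,p,M=st()
print(p,proj(c,p),proj(c,[.4355,-.4075,.015]),proj(c,[.445,-.355,.057]),c['p'])
plug((.436,-.4075),'pics/w8.png',169)
E
```

```text
[ 0.4327461  -0.40194314  0.09468566] (np.float64(256.36550969379664), np.float64(280.0347131142606)) (np.float64(249.26042831608603), np.float64(199.59254086432787)) (np.float64(249.86989193496365), np.float64(314.7485845915488)) [ 0.41861869 -0.48260209  0.21514945]
{'xy': [247.9, 196.1], 'p': 0.56} [ 0.4363 -0.4086  0.015 ]
plug top 676 [ 0.4355 -0.4088  0.0295] (0.4355742633342743, -0.40796414017677307, 0.009176664054393768)
t 8.9667 pos [ 0.4361 -0.4032  0.1   ] yaw 169.2 tilt -1.0 w 0.0426 F [ 0.4 -0.8  1.1]
[[-0.5, -5.0, 0.0], np.float64(0.2)]
```

>>> {"fn": "arm_command", "kwargs": {
  "plan": [
    [[0,-5,0],0,0.5],
    [[0,0,26],0,0.5],
    [[0,0,26],0,0.5],
    [[0,0,25.5],0,0.5],
    [[0,0,0],0,0.5]
  ]
}}

```text
t: 9.38
tool_pos: [0.4341, -0.4069, 0.0205]
orientation: [-0.294, -3.123, -0.005]
ft_force: [-1.5, 0.1, -0.3]
gripper_width: 0.0426
```

>>> {"fn": "arm_command", "kwargs": {
  "plan": [
    [[0,0,0],0,1],
    [[0,0,0],0,1],
    [[0,0,0],0,1],
    [[0,0,0],0,1]
  ]
}}

```text
t: 9.72
tool_pos: [0.4375, -0.4094, 0.0256]
orientation: [0.291, 3.123, -0.004]
ft_force: [-0.6, 1.6, 5.1]
gripper_width: 0.0158
```

```bash
python3 - <<'E'
from pl import *
c=cam('wrist'); cv2.imwrite('pics/w9.png',c['frame'])
go([.4355,-.4075,.25],169)
E
```

```text
t 9.7667 pos [ 0.4375 -0.4094  0.0256] yaw 169.3 tilt -1.0 w 0.0161 F [1.2 1.8 7.5]
[[0.5, 0.0, -37.5], np.float64(0.1)]
[[0.5, 0.0, -37.5], np.float64(0.1)]
[[0.5, 0.0, -37.5], np.float64(0.1)]
[[0.5, 0.0, -37.5], np.float64(0.1)]
[[0.5, 0.0, -37.5], np.float64(0.1)]
[[0.5, 0.0, -37.5], np.float64(0.1)]
```

View pics/w9.png

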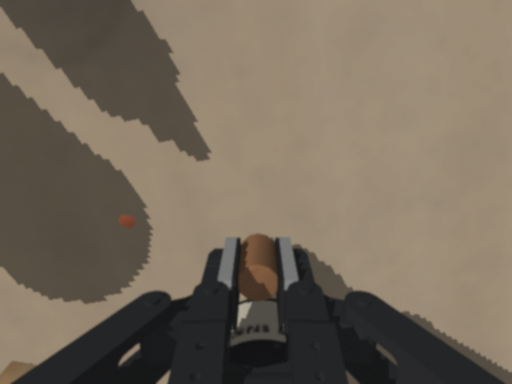

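>>> {"fn": "arm_command", "kwargs": {
  "plan": [
    [[0,0,-38],0,1],
    [[0,0,-40],0,1],
    [[0,0,-40],0,1],
    [[0,0,-40],0,1],
    [[0,0,-40],0,1]
  ]
}}

```text
t: 10.18
tool_pos: [0.4354, -0.4083, 0.2239]
orientation: [0.293, 3.126, -0.001]
ft_force: [0.5, -0.0, 0.0]
gripper_width: 0.016
```

```bash
python3 - <<'E'
from pl import *
go([.6415,.095,.255],169)
c=cam('side'); cv2.imwrite('pics/s5.png',cv2.resize(c['frame'][100:320,140:340],None,fx=2.7,fy=2.7))
E
```

```text
t 10.1833 pos [ 0.4354 -0.4083  0.2239] yaw 169.3 tilt -1.0 w 0.016 F [ 0.5 -0.   0. ]
[[-7.5, 35.5, -2.0], np.float64(0.0)]
[[-7.5, 35.5, -2.0], np.float64(0.0)]
[[-7.5, 35.5, -2.0], np.float64(0.0)]
[[-7.5, 35.5, -2.0], np.float64(0.0)]
[[-7.5, 35.5, -2.0], np.float64(0.0)]
[[-7.5, 35.5, -2.0], np.float64(0.0)]
[[-7.5, 35.5, -2.0], np.float64(0.0)]
[[-7.5, 35.5, -2.0], np.float64(0.0)]
[[-7.5, 35.5, -2.0], np.float64(0.0)]
[[-7.5, 35.5, -2.0], np.float64(0.0)]
[[-7.5, 35.5, -2.0], np.float64(0.0)]
[[-7.5, 35.5, -2.0], np.float64(0.0)]
[[-7.5, 35.5, -2.0], np.float64(0.0)]
[[-7.5, 35.5, -2.0], np.float64(0.0)]
[[-7.5, 35.5, -2.0], np.float64(0.0)]
```

View pics/s5.png

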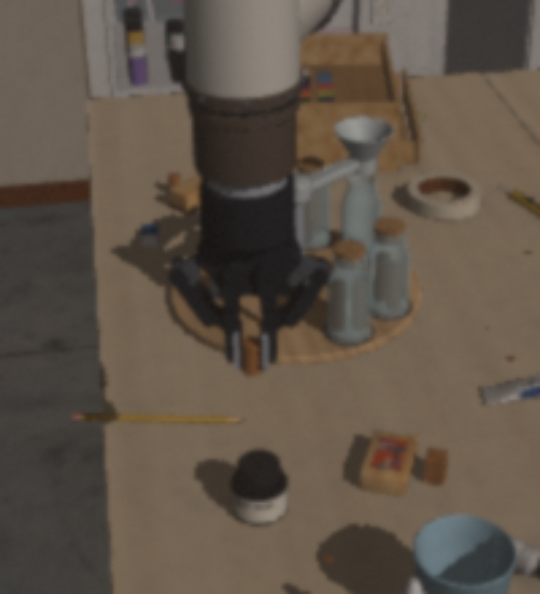

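>>> {"fn": "arm_command", "kwargs": {
  "plan": [
    [[-7.5,35.5,-7],0,1],
    [[-7.5,35.5,-7],0,1],
    [[-7.5,35.5,-7],0,1],
    [[-7.5,35.5,-7],0,1],
    [[-7.5,35.5,-3],0,1]
  ]
}}

```text
t: 10.65
tool_pos: [0.5062, -0.2397, 0.2537]
orientation: [0.293, 3.124, -0.001]
ft_force: [0.7, -0.4, -0.9]
gripper_width: 0.0161
```

>>> {"fn": "arm_command", "kwargs": {
  "plan": [
    [[-7.5,35.5,0],0,1],
    [[-7.5,35.5,0],0,1],
    [[-7.5,35.5,0],0,1],
    [[-7.5,35.5,0],0,1],
    [[-7.5,35.5,0],0,1]
  ]
}}

```text
t: 11.07
tool_pos: [0.5757, -0.0718, 0.2527]
orientation: [0.293, 3.126, 0.001]
ft_force: [0.4, -0.7, -1.1]
gripper_width: 0.0158
```

>>> {"fn": "arm_command", "kwargs": {
  "plan": [
    [[-7.5,35.5,0],0,1],
    [[-7.5,35.5,0],0,1],
    [[-7.5,35.5,0],0,1],
    [[-7.5,35.5,0],0,1],
    [[-7.5,35.5,0],0,1]
  ]
}}

```text
t: 11.48
tool_pos: [0.6455, 0.0956, 0.2526]
orientation: [0.293, 3.127, 0.001]
ft_force: [1.6, 0.1, -0.1]
gripper_width: 0.0157
```

```bash
cat > fw.py <<'E'
from fun import *
def fw(tag,z=.21):
    c=cam('wrist');c=cam('wrist');P=cloud(c);x,y,zz=P[...,0],P[...,1],P[...,2]
    cv2.imwrite(tag,c['frame'])
    m=(zz>.180)&(zz<.188)&(np.hypot(x-.641,y-.095)<.05)&(c['z_map']>0)
    print('rim w',m.sum(),cv2.minEnclosingCircle(P[m][:,:2].astype(np.float32)) if m.any() else 0)
    for d in ctrl.place_of('wrist','funnel_mouth')[:2]: print(d,atz(c,d['xy'],.185).round(4))
    go([.641,.095,z],169)
E
python3 - <<'E'
from fw import *
fw('pics/w10.png')
E
```

```text
rim w 2363 ((0.6417026519775391, 0.09727354347705841), 0.037801239639520645)
{'xy': [241.6, 7.5], 'p': 0.73} [ 0.6356 -0.0099  0.185 ]
{'xy': [267.3, 204.5], 'p': 0.62} [0.6411 0.0967 0.185 ]
t 11.6333 pos [0.6455 0.0962 0.2514] yaw 169.5 tilt -1.0 w 0.0162 F [ 0.6 -0.9 -1.1]
[[2.0, -1.0, 20.5], np.float64(0.2)]
[[2.0, -1.0, 20.5], np.float64(0.2)]
```

View pics/w10.png

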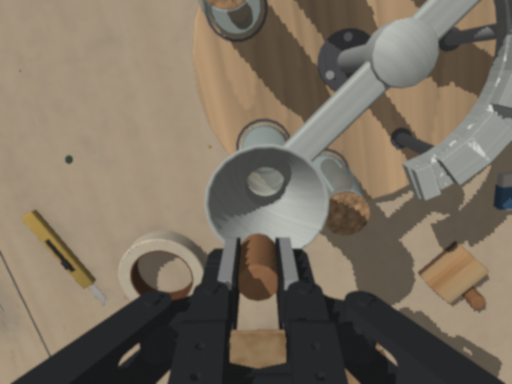

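>>> {"fn": "arm_command", "kwargs": {
  "plan": [
    [[4,-1,16],0,1],
    [[0,0,16],0,1],
    [[0,0,16],0,1],
    [[0,0,0],0,1],
    [[0,0,0],0,1]
  ]
}}

```text
t: 12.05
tool_pos: [0.6405, 0.0924, 0.2037]
orientation: [-0.294, -3.127, 0.001]
ft_force: [0.1, -0.6, -1.2]
gripper_width: 0.0154
```

```bash
python3 - <<'E'
from fw import *
c=rim('pics/t11.png')
fw('pics/w11.png')
E
```

```text
rim 67 0.6357265710830688 0.0808892548084259 0.0333869569003582 ang 31.58127800504105
rim w 3618 ((0.6416800022125244, 0.09739705175161362), 0.037876710295677185)
t 12.25 pos [0.6418 0.0934 0.2055] yaw 169.3 tilt -1.0 w 0.0157 F [0.5 0.3 0.3]
[[1.0, 1.5, -4.5], np.float64(0.3)]
```

View pics/w11.png

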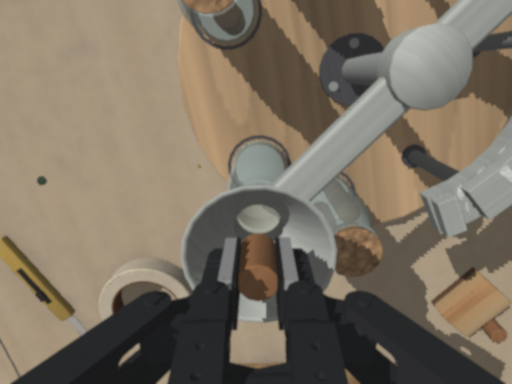

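>>> {"fn": "arm_command", "kwargs": {
  "plan": [
    [[0,2.5,5],0,1],
    [[0,0,0],0,1],
    [[0,0,0],0,0.65],
    [[0,0,0],0,0.65],
    [[0,0,0],0,0.65]
  ]
}}

```text
t: 12.67
tool_pos: [0.6417, 0.0961, 0.1989]
orientation: [0.293, 3.128, -0.0]
ft_force: [-0.1, 0.6, -0.6]
gripper_width: 0.0297
```

>>> {"fn": "arm_command", "kwargs": {
  "plan": [
    [[0,0,0],0,0.65],
    [[0,0,-20],0,0.65],
    [[0,0,-38],0,0.5],
    [[0,0,0],0,0.5]
  ]
}}

```text
t: 13.0
tool_pos: [0.645, 0.0963, 0.2648]
orientation: [0.29, 3.115, 0.004]
ft_force: [0.1, -0.5, 2.1]
gripper_width: 0.0426
```

```bash
python3 - <<'E'
from fw import *
fw('pics/w12.png')
c=cam('side'); cv2.imwrite('pics/s12.png',cv2.resize(c['frame'][140:240,230:330],None,fx=5,fy=5,interpolation=cv2.INTER_CUBIC))
go([.42,.31,.25],None)
E
```

```text
rim w 2792 ((0.6416128873825073, 0.09742346405982971), 0.0377541109919548)
{'xy': [261.0, 207.7], 'p': 0.6} [0.6422 0.0977 0.185 ]
t 13.15 pos [0.6416 0.0962 0.2574] yaw 169.3 tilt -1.0 w 0.0429 F [-0.1  0.2 -0.6]
[[0.0, -0.5, 23.5], np.float64(0.1)]
[[0.0, -0.5, 23.5], np.float64(0.1)]
t 13.2 pos [0.6411 0.0961 0.2563] yaw 169.3 tilt -1.0 w 0.043 F [ 0.7  0.5 -0.5]
[[28.5, 19.0, 0.5], 0.0]
[[28.5, 19.0, 0.5], 0.0]
[[28.5, 19.0, 0.5], 0.0]
[[28.5, 19.0, 0.5], 0.0]
[[28.5, 19.0, 0.5], 0.0]
[[28.5, 19.0, 0.5], 0.0]
[[28.5, 19.0, 0.5], 0.0]
[[28.5, 19.0, 0.5], 0.0]
[[28.5, 19.0, 0.5], 0.0]
```

View pics/w12.png

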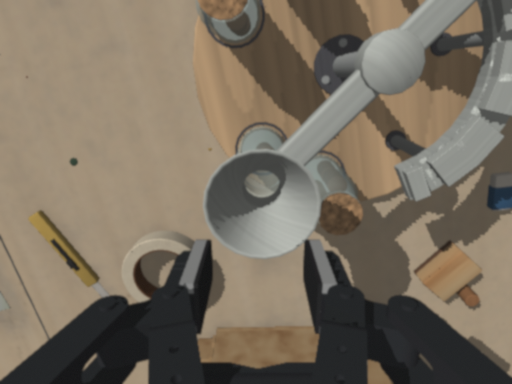

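View pics/s12.png

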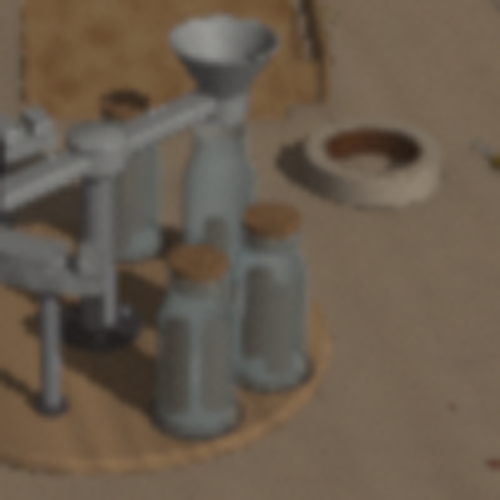

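```bash
python3 - <<'E'
from h import *
go([.418,.32,.24],212)
E
```

```text
t 13.2 pos [0.6411 0.0961 0.2563] yaw 169.3 tilt -1.0 w 0.043 F [ 0.7  0.5 -0.5]
[[29.0, 20.0, 2.0], np.float64(-4.7)]
[[27.5, 22.0, 2.0], np.float64(-4.7)]
[[25.5, 24.5, 2.0], np.float64(-4.7)]
[[23.5, 26.5, 2.0], np.float64(-4.7)]
[[21.0, 28.0, 2.0], np.float64(-4.7)]
[[18.5, 30.0, 2.0], np.float64(-4.7)]
[[16.0, 31.0, 2.0], np.float64(-4.7)]
[[13.5, 32.5, 2.0], np.float64(-4.7)]
[[11.0, 33.5, 2.0], np.float64(-4.7)]
```

>>> {"fn": "arm_command", "kwargs": {
  "plan": [
    [[29,20,0],-4.7,0.5],
    [[27.5,22,0],-4.7,0.5],
    [[25.5,24.5,2],-4.7,0.5],
    [[23.5,26.5,2],-4.7,0.5],
    [[21,28,2],-4.7,0.5]
  ]
}}

```text
t: 13.62
tool_pos: [0.5153, 0.2212, 0.2494]
orientation: [0.355, -3.119, 0.002]
ft_force: [0.7, 0.6, -0.2]
gripper_width: 0.0427
```

>>> {"fn": "arm_command", "kwargs": {
  "plan": [
    [[18.5,30,2],-4.7,0.5],
    [[16,31,2],-4.7,0.5],
    [[13.5,32.5,2],-4.7,0.5],
    [[11,33.5,2],-4.7,0.5],
    [[0,0,0],0,0.5]
  ]
}}

```text
t: 14.03
tool_pos: [0.4144, 0.3231, 0.2414]
orientation: [0.867, -3.017, 0.001]
ft_force: [-0.3, -0.2, 0.6]
gripper_width: 0.0427
```

```bash
python3 - <<'E'
from pl import *
cam('wrist');plug((.417,.325),'pics/w13.png',212)
for d in ctrl.outline_of('wrist','sanding_block')[:1]:
    c=cam('wrist');P=cloud(c); m=d['pixels']&(abs(P[...,2]-.03)<.004); print(cv2.minAreaRect((P[m][:,:2]*1000).astype(np.float32)))
E
```

```text
plug top 236 [0.4196 0.3288 0.0295] (0.4194062352180481, 0.32922372221946716, 0.008780459873378277)
t 14.1833 pos [0.4176 0.3205 0.242 ] yaw -148.4 tilt -1.0 w 0.0425 F [ 0.  -0.8 -1.1]
[[-1.5, 1.5, 35.5], np.float64(-0.1)]
[[-1.5, 1.5, 35.5], np.float64(-0.1)]
[[-1.5, 1.5, 35.5], np.float64(-0.1)]
[[-1.5, 1.5, 35.5], np.float64(-0.1)]
((443.4966125488281, 290.5707092285156), (59.96895217895508, 37.9721565246582), 38.69834899902344)
```

View pics/w13.png

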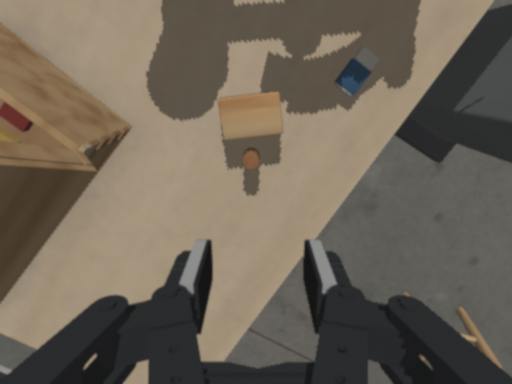

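>>> {"fn": "arm_command", "kwargs": {
  "plan": [
    [[-6,6.5,20],0,0.5],
    [[0,0,40],-6,0.5],
    [[0,0,40],0,0.5],
    [[0,0,40],0,0.5],
    [[0,0,0],0,0.5]
  ]
}}

```text
t: 14.7
tool_pos: [0.4169, 0.3239, 0.0953]
orientation: [1.001, -2.962, 0.013]
ft_force: [-1.5, -0.3, -0.7]
gripper_width: 0.0427
```

```bash
python3 - <<'E'
from pl import *
cam('wrist');cam('wrist');plug((.4194,.329),'pics/w14.png',218)
E
```

```text
plug top 625 [0.42   0.3285 0.0295] (0.41944554448127747, 0.3292689323425293, 0.009026842191815376)
t 14.9 pos [0.4215 0.3303 0.1053] yaw -142.4 tilt -1.0 w 0.0426 F [-0.1 -0.1  0.1]
[[2.5, 0.5, 5.5], np.float64(-0.4)]
```

View pics/w14.png

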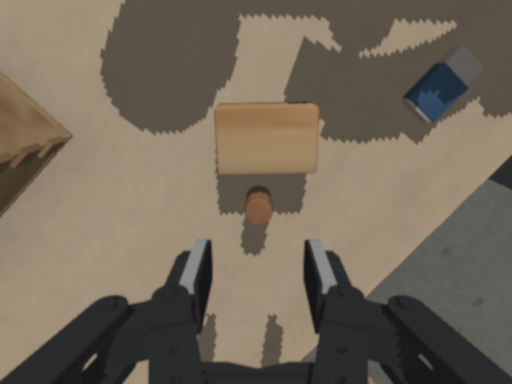

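>>> {"fn": "arm_command", "kwargs": {
  "plan": [
    [[2.5,0.5,0],0,0.5],
    [[0,0,27],0,0.5],
    [[0,0,27],0,0.5],
    [[0,0,26],0,0.5],
    [[0,0,0],0,0.5]
  ]
}}

```text
t: 15.32
tool_pos: [0.4161, 0.3265, 0.0207]
orientation: [1.009, -2.97, 0.004]
ft_force: [-0.4, -0.5, -0.3]
gripper_width: 0.043
```

>>> {"fn": "arm_command", "kwargs": {
  "plan": [
    [[0,0,0],0,1],
    [[0,0,0],0,1],
    [[0,0,0],0,1],
    [[0,0,0],0,1],
    [[0,0,0],0,1]
  ]
}}

```text
t: 15.73
tool_pos: [0.4186, 0.3296, 0.0253]
orientation: [-1.012, 2.969, 0.004]
ft_force: [-1.8, -0.8, 7.3]
gripper_width: 0.0161
```

>>> {"fn": "arm_command", "kwargs": {
  "plan": [
    [[0,0,-38],0,1],
    [[0,0,-40],0,1],
    [[0,0,-40],0,1],
    [[0,0,-40],0,1],
    [[0,0,-40],0,1]
  ]
}}

```text
t: 16.15
tool_pos: [0.4172, 0.3277, 0.2241]
orientation: [-1.012, 2.972, 0.002]
ft_force: [0.5, 1.1, -0.9]
gripper_width: 0.016
```

```bash
python3 - <<'E'
from pl import *
cam('wrist');c=cam('wrist'); cv2.imwrite('pics/w15.png',c['frame'])
go([.641,.096,.255],169)
E
```

```text
t 16.25 pos [0.4203 0.331  0.2298] yaw -142.3 tilt -0.9998 w 0.016 F [-0.3  0.3  0.5]
[[-3.5, -35.5, -3.0], np.float64(5.4)]
[[-7.0, -35.0, -3.0], np.float64(5.4)]
[[-10.0, -34.5, -3.0], np.float64(5.4)]
[[-13.5, -33.5, -3.0], np.float64(5.4)]
[[-16.5, -32.0, -3.0], np.float64(5.4)]
[[-19.5, -30.0, -3.0], np.float64(5.4)]
[[-22.0, -28.5, -3.0], np.float64(5.4)]
[[-24.5, -26.0, -3.0], np.float64(5.4)]
[[-27.0, -23.5, -3.0], np.float64(5.4)]
```

View pics/w15.png

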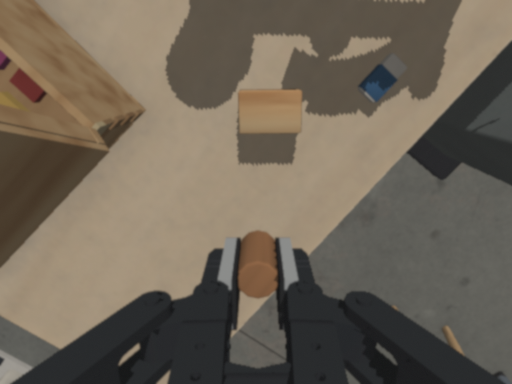

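Second plug held and the block undisturbed. Moving to the funnel.

>>> {"fn": "arm_command", "kwargs": {
  "plan": [
    [[-3.5,-35.5,-6],5.4,1],
    [[-7,-35,-6],5.4,1],
    [[-10,-34.5,-6],5.4,1],
    [[-13.5,-33.5,-6],5.4,1],
    [[-16.5,-32,-1],5.4,1]
  ]
}}

```text
t: 16.67
tool_pos: [0.5416, 0.1964, 0.2477]
orientation: [-0.284, 3.126, 0.003]
ft_force: [-0.1, 1.1, 0.4]
gripper_width: 0.0157
```

>>> {"fn": "arm_command", "kwargs": {
  "plan": [
    [[-19.5,-30,0],5.4,1],
    [[-22,-28.5,0],5.4,1],
    [[-24.5,-26,0],5.4,1],
    [[-27,-23.5,0],5.4,1],
    [[0,0,0],0,1]
  ]
}}

```text
t: 17.08
tool_pos: [0.6415, 0.0887, 0.2452]
orientation: [0.314, 3.125, -0.001]
ft_force: [0.2, 1.0, 0.2]
gripper_width: 0.0159
```

```bash
python3 - <<'E'
from fw import *
cam('wrist');fw('pics/w16.png',.203)
E
```

```text
rim w 1988 ((0.6418776512145996, 0.09713762253522873), 0.03786928579211235)
{'xy': [256.0, 225.5], 'p': 0.66} [0.6402 0.0968 0.185 ]
t 17.2833 pos [0.638  0.0934 0.2459] yaw 169.0 tilt -1.0 w 0.0158 F [-0.1 -0.1  0.3]
[[-1.5, 1.0, 21.5], np.float64(0.0)]
[[-1.5, 1.0, 21.5], np.float64(0.0)]
```

View pics/w16.png

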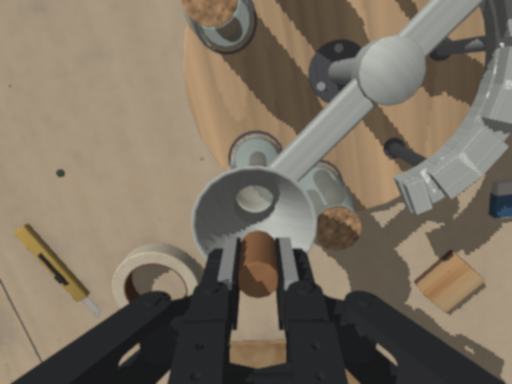

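>>> {"fn": "arm_command", "kwargs": {
  "plan": [
    [[-3,3.5,14],0,1],
    [[0,0,16],0,1],
    [[0,0,11],0,1],
    [[0,0,0],0,1],
    [[0,0,0],0,1]
  ]
}}

```text
t: 17.7
tool_pos: [0.6416, 0.0966, 0.2047]
orientation: [-0.298, -3.127, 0.001]
ft_force: [0.3, -0.2, 0.2]
gripper_width: 0.0161
```

```bash
python3 - <<'E'
from fw import *
cam('wrist');fw('pics/w17.png',.2)
E
```

```text
rim w 3781 ((0.6418035626411438, 0.09715569019317627), 0.03778628632426262)
t 17.9 pos [0.6426 0.0962 0.2061] yaw 169.0 tilt -1.0 w 0.0155 F [-0.6 -0.3  1.3]
[[1.5, -1.5, 6.0], np.float64(0.0)]
```

View pics/w17.png

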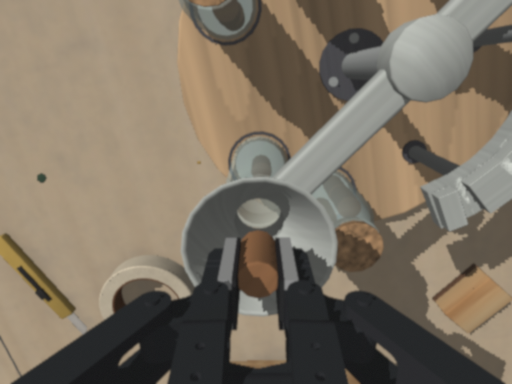

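>>> {"fn": "arm_command", "kwargs": {
  "plan": [
    [[1,0,6],0,1],
    [[0,0,0],0,1],
    [[0,0,0],0,0.65],
    [[0,0,0],0,0.65],
    [[0,0,0],0,0.65]
  ]
}}

```text
t: 18.32
tool_pos: [0.6414, 0.0961, 0.1989]
orientation: [0.301, 3.127, 0.0]
ft_force: [0.7, 0.6, 0.9]
gripper_width: 0.0303
```

>>> {"fn": "arm_command", "kwargs": {
  "plan": [
    [[0,0,0],0,0.65],
    [[0,0,-20],0,0.65],
    [[0,0,-38],0,0.5],
    [[0,0,-30],0,0.5]
  ]
}}

```text
t: 18.65
tool_pos: [0.6413, 0.0959, 0.2882]
orientation: [-0.301, -3.127, 0.002]
ft_force: [0.9, 0.3, 1.2]
gripper_width: 0.0426
```

```bash
python3 - <<'E'
from fw import *
cam('wrist');fw('pics/w18.png',.2)
c=cam('side'); cv2.imwrite('pics/s18.png',cv2.resize(c['frame'][140:240,230:330],None,fx=5,fy=5,interpolation=cv2.INTER_CUBIC))
go([.5,-.2,.35],169)
E
```

```text
rim w 2154 ((0.6416051983833313, 0.0972156971693039), 0.03774551674723625)
{'xy': [262.6, 191.0], 'p': 0.91} [0.6415 0.0981 0.185 ]
t 18.85 pos [0.6414 0.0963 0.288 ] yaw 169.0 tilt -1.0 w 0.0426 F [-0.3  0.1  0.1]
[[0.0, -0.5, 29.5], np.float64(-0.0)]
[[0.0, -0.5, 29.5], np.float64(-0.0)]
[[0.0, -0.5, 29.5], np.float64(-0.0)]
t 18.9 pos [0.6408 0.0961 0.2864] yaw 169.0 tilt -1.0 w 0.0426 F [-0.3 -0.6 -0.1]
[[9.0, -35.5, -7.0], np.float64(-0.0)]
[[9.0, -35.5, -7.0], np.float64(-0.0)]
[[9.0, -35.5, -7.0], np.float64(-0.0)]
[[9.0, -35.5, -7.0], np.float64(-0.0)]
[[9.0, -35.5, -7.0], np.float64(-0.0)]
[[9.0, -35.5, -7.0], np.float64(-0.0)]
[[9.0, -35.5, -7.0], np.float64(-0.0)]
[[9.0, -35.5, -7.0], np.float64(-0.0)]
[[9.0, -35.5, -7.0], np.float64(-0.0)]
```

View pics/w18.png

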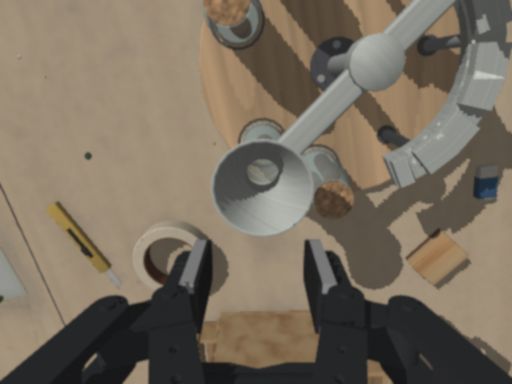

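View pics/s18.png

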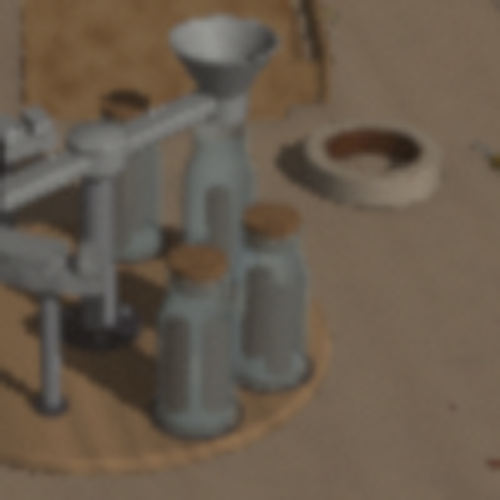

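>>> {"fn": "arm_command", "kwargs": {
  "plan": [
    [[20,-20,-10],0,0.5],
    [[30,-25,0],0,0.5],
    [[30,-25,0],0,0.5],
    [[30,-25,0],0,0.5],
    [[0,0,0],0,0.5]
  ]
}}

```text
t: 19.32
tool_pos: [0.5082, 0.0209, 0.2952]
orientation: [-0.304, -3.12, 0.003]
ft_force: [-0.8, 0.7, -0.1]
gripper_width: 0.0425
```

```bash
python3 - <<'E'
from fw import *
cam('wrist');c=cam('wrist');P=cloud(c);x,y,z=P[...,0],P[...,1],P[...,2]
m=(z>.185)&(z<.21)&(x>.42)&(x<.50)&(abs(y+.03)<.04)&(c['z_map']>0); print('knob top',m.sum(),np.median(P[m],0).round(4) if m.any() else 0)
a=c['frame']; c=cam('top'); t=cv2.resize(c['frame'],None,fx=.75,fy=.75)
cv2.imwrite('pics/f.png',np.hstack([cv2.resize(a,None,fx=.75,fy=.75),t])); s,p,M=st(); print(p,s['t'])
E
```

```text
knob top 1552 [ 0.4636 -0.0319  0.191 ]
[0.51492974 0.0237098  0.29635769] 19.4667
```

View pics/f.png

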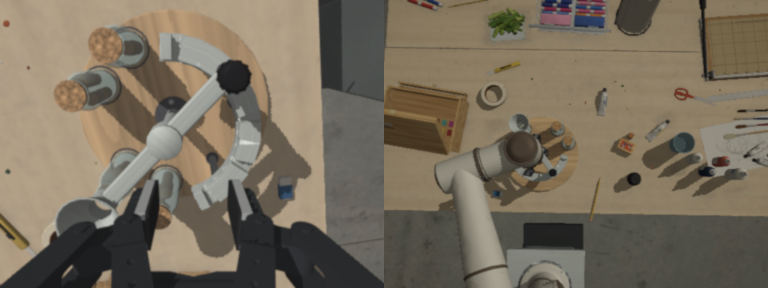

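Knob top is at 0.191 m, as at the start with the pin down. The funnel is still over the open jar, the offcut is in place, and the gripper touches nothing.

```bash
python3 -c "
from cell import ctrl
print(ctrl.job_done())"
```

```text
the job is handed in; nothing more can be done
None
```

I lifted the index knob about 12 mm and swung the arm +35° until the funnel was over the open jar. I then lowered the pin into the notch and dropped in the plug by the ink jar, followed by the plug by the sanding block. I handed the job in at about 19.5 s of robot time.

**Last checks before handing in:**
- **Pin:** the knob top measured 0.191 m, the same as at the start with the pin down, so I take the pin to be fully in its notch.
- **Funnel:** after both drops the rim centre was at about (0.642, 0.097) m, the same before and after each drop, and the funnel was empty.
- **Plugs:** the side view shows a dark stack in the open jar that got taller with the second plug. It is small and blurred through the glass, so that is how I judged both plugs to be in.
- **Everything else:** the offcut and the other items look unmoved, and the gripper was clear of everything.

**Disagreements:** the networks' funnel-mouth position was off by up to about 9 mm (once by much more), so I used the depth fit of the rim instead. The top and wrist cameras differed by about 2.5 mm on the funnel, and I aimed by the wrist one. The gripper opening reads about 2 mm under the true size.

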